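Tip the wrench up out of its rack and lay it in the empty drawer

ROBOT

A 6-joint arm with a two-finger parallel gripper is mounted at the origin on the work surface. World frame = base frame: x ahead of the robot, y to its left, z up, the work surface at z = 0. Lengths are in m, angles in rad, forces in N, time in s.
With the tool pointing down it reaches from about 0.35 to 0.775 m from the base axis. Payload 5.5 kg.
Tool frame: the origin (TCP) lies midway between the tips of the shut fingers; the grasp point (between the pads) lies grip_point_offset behind it (grip_point_offset is the distance from the TCP to the grasp point, in m); z points along the fingers, y is the direction in which the jaws open and shut (so a half turn about z gives the same grasp; the last joint's range is limited). The gripper opens to 85 mm and grips with 20 to 120 N. Pads are 22 mm wide; open, the fingers measure 114 mm over their backs; the gripper's body (76 mm by 85 mm) begins 54 mm behind the grasp point. The pads swing forward as they close: fully open they stand 13 mm farther back than shut.
Start: joints at [1.015, 0.313, 0.046, 1.304, 0, 1.431], TCP at [0.232, 0.526, 0.195] pointing down, gripper open.
Joint ranges: [-2.76, 2.76], [-0.86, 1.69], [-1.03, 1.26], [-2.2, 2.34], [-1.47, 1.5], [-3.14, 3.14]. Speed limits (rad/s): [2.57, 2.57, 3.14, 3.14, 3.14, 3.14].

INTERFACE

Orientations are given as a unit quaternion [w, x, y, z].
In Python, from workcell import * gives the robot as it stands.
- The arm moves only by the tool send_rows, never from a script. Its argument "series" is one flat list of numbers, 7 for each row, row after row: the shift along the tool's x, y, z in cm, then the turn, a rotation vector about the tool's x, y, z in degrees, then the opening, from 0 (shut) to 1 (fully open). A call has 1 to 10 rows; each row is the pose to reach, as a shift and turn from the pose commanded when the call began, along the tool's axes at that moment; what a row does not reach only later rows make up. A row lasts 1/12 s, in which the tool goes at most 41.7 mm and 7.16 degrees, less where a joint would pass 70% of its speed; a pose out of reach is approached as far as the arm can. A call with a gripper value outside its range is refused whole. The fingers move at their own pace and stop on an object; "newtons" is the grip in N (left out, the last holds). Time passes only in rows, so rows that repeat a pose let the fingers close. It gives the time, the measured TCP pose, the force and the opening at its end, in the units of the state.
- get_state(): the state, without advancing time (a new reading comes with each control period).
- read_camera(name): name is "scene" or "top" or "wrist"; returns the picture (420x560x3 uint8, blue, green, red); there is no depth.
- camera_info(name): a dict with "K" (3x3 intrinsics, pixels), "xyz" and "attitude" of the camera in the world. Camera axes: x right, y down, z forward; pixel columns grow to the right and rows downward; lengths in m; the calibration is good to about 2 mm. A picture is of the moment at which its call begins: read the wrist's pose just before it. camera_info takes no time and is no camera call; for the wrist camera it gives the pose at the moment of the call.
- hand_in(): hands the job in, once; it reports no verdict.
Trained networks look in the newest picture that a camera, given by its name, has taken for a name from the list of things; names that differ only in an ending like _2 or _b are one class to them, and where a whole thing is asked for, a point or a joint stands for the part that bears it (a point fixed in the world has none). Each returns a list of dicts, best first, with "p" (0 to 1); they miss things now and then, are a little off and sometimes report something else, mostly with a low value. They report only what shows in the picture. A call takes as long as a camera call. They do not tell look-alikes from the thing itself.
- silhouettes(camera, label): "pixels" (420x560 bool, what is visible of it) and "box" ([left, top, width, height] in pixels, round what is visible of it).
The state is a dict: "clock": time; "joint_pos": joint angles; "qvel": joint speeds; "tau": joint torques, N m; "tcp_pos": TCP position; "orientation": TCP orientation; "wrist_force": force on the tool from outside, world axes, zero at the start; "ft_torque": the same for the moment, N m; "finger_gap": finger opening in m.
Only numpy, scipy, OpenCV 4.12 (cv2) and the standard library are available. Lean on these libraries where they do the work, as an engineer would, in place of code of your own. Each camera call takes 0.05 s, during which the arm holds its last target. There are 200 camera calls.

TASK

The chrome wrench lies sunk in the plywood tip-up rack: reach in at a slant under the steel ledge and press the bare end plate of the aluminium rocker right down, so that its other end tips up with the wrench and stays up. Then take the wrench off the raised rocker and lay it flat inside the empty steel drawer on the bench, without dropping it, and let go. Do not push about the headlamp, the jar, the carabiner, the wedge, the screwdriver or the mug.

Things in the scene. Friction and masses are not known exactly. Their poses are not given: they have to be found in the camera images.
- rack: Fixed plywood trough, 249 long (its y) x 66 wide (its x) x 64 high, inside 46 wide; z up, x points roughly away from the robot. Origin at the underside, mid-width, 124 from the -y end. Side walls 64 high from y = -124 to +62, only 20 high at the press end (y = +62 to +125).
- ledge (a point): Middle of the robot-side (-x) edge of the dark steel ledge's underside, 123 up, at rack (-6, 107, 123). The ledge reaches from there 72 in +x, to two thin uprights at its rear corners, and 42 either way in y; 6 thick. It hangs over the press plate and blocks a gripper from straight above: come in from -x with the gripper leaning back towards -x by 30 to 45 degrees. Axes as the rack's.
- rocker (a joint): Angle of the aluminium rocker, rad: 0 = level (start), 0.6 = press plate right down on its stop, wrench end up. Hinge axis along the rack's x at rack y = +45, z = 40. A stiff friction hinge without spring: 9 to 12 N in the middle of the press plate moves it (up to 20 N nearer the hinge), and it stays where it is left.
- press_plate (a point): Middle of the top face of the rocker's ribbed press plate, 40 (rack x) x 50 (rack y), 6 thick; at rack (0, 99, 58) when level. 54 from the hinge axis; when fully tipped it has gone down 34 and is level no more (0.6 rad). Axes as the rack's, turning with the rocker.
- cradle (a point): Point of the rocker where the wrench's centre rests, at rack (0, -25, 52) when level; about 38 higher when fully tipped. Under the wrench's shank the rocker is a tongue only 16 wide and 6 thick, so fingers can pass on both sides of it.
- wrench_mid (a point): Centre (half-way up) of the loose chrome wrench, 0.18-0.28 kg: 170 long along its y, open jaw (32 wide) at -y, ring (33) at +y, 9 thick (its z); straight shank 20 wide (its x), 50 either side of the centre. Lies along the rack, top 7 below the walls, no room beside it for fingers; rocker fully tipped: it slopes 0.6 rad, jaw end up, shank clear above the walls.
- drawer: Empty grey steel drawer standing fixed on the bench, 260 long (its x axis, x points roughly away from the robot) x 130 wide x 40 high, walls 5 thick, inside 250 x 120; front plate 140 wide, 44 high, with a small grip at its -x end. Origin at the centre of its underside; inner floor 5 above it.
- drawer_floor (a point): Centre of the drawer's inner floor, axes as the drawer's.
- headlamp: Bystander: black plastic headlamp, 58 wide, 36 deep, 42 high, loose on the ledge of the rack; origin at its underside.
- jar: Bystander: glass jar of washers, 76 diameter, 99 high; origin at its underside.
- carabiner: Bystander: aluminium carabiner, 100 x 50 x 12, flat on the bench; origin at its underside.
- wedge: Bystander: yellow plastic wedge, 70 x 36 x 28; origin at its underside.
- screwdriver: Bystander: screwdriver, 190 long, lying on the bench to the left.
- mug: Bystander: white mug, 80 diameter, 90 high, on the right; origin at its underside.
Things that resemble listed ones, but are neither listed nor needed, are in the scene too. Of the things shaped like the part that bears wrench_mid, the bare steel one is meant.

How it is judged:
By the outcome, as a careful person would: the job done as asked, in the order asked, and still so for the second after the job is handed in, with the robot touching nothing.
It also fails if it takes over 54 s, if anything falls off the work surface, if the arm or the gripper's body presses on something with over 40 N, if the wrist force passes 120 N, or if a joint passes its speed limit or range.

## Working session

There is one attempt and no reset: what is moved stays moved. The work goes in short steps, Python scripts to look and compute and a tool call to move; the robot and the scene stay as the last step left them, time stands still between calls to the robot, and variables do not carry over. Pictures are saved under pics/ and viewed, about 8 in all and at most 12, crops included, and the job is handed in when it is done.

Besides the shell and the picture viewer there is one more tool, called after ">>>" as name(argument=value, ...), one argument or row to a line, values as JSON. send_rows: Moves the arm, as the interface text tells. Its arguments: {"type":"object","properties":{"series":{"type":"array"},"newtons":{"type":"number"}},"required":["series"]}

```bash
ls; mkdir -p pics
python3 - <<'E'
from workcell import *
import cv2, numpy as np
print(get_state())
for c in ("scene","top"):
    im=read_camera(c); cv2.imwrite(f"pics/{c}0.png",im)
    i=camera_info(c); print(c,i)
    for l in ("rack","wrench_mid","drawer","press_plate","ledge","headlamp","jar","carabiner","wedge","screwdriver","mug"):
        try:
            for d in silhouettes(c,l)[:3]:
                ys,xs=np.nonzero(d["pixels"]); print(l,round(d["p"],2),d["box"],round(xs.mean()),round(ys.mean()))
        except Exception as e: print(l,e)
E
```

```text
pics
{'clock': 0.0, 'joint_pos': array([1.01545329e+00, 3.14045882e-01, 4.49900113e-02, 1.30361204e+00,
       3.64700829e-05, 1.43116329e+00]), 'qvel': array([ 0.00085918, -0.00116057, -0.00022133,  0.00119712, -0.0007135 ,
        0.00024989]), 'tau': array([-2.45742493e-03, -4.80623746e+01,  2.98537391e+01,  1.93462917e-02,
       -6.34700655e-05, -6.15293843e-07]), 'tcp_pos': array([0.23191583, 0.52552618, 0.19428758]), 'orientation': array([-3.35816465e-04,  2.06361469e-01,  9.78475379e-01, -8.73649550e-04]), 'wrist_force': array([-0.69945433,  0.16919363,  0.28975638]), 'ft_torque': array([ 0.05056203,  0.00102162, -0.01196744]), 'finger_gap': 0.08527067001501261}
scene {'K': array([[504.05106928,   0.        , 277.27016179],
       [  0.        , 504.05106928, 223.00416693],
       [  0.        ,   0.        ,   1.        ]]), 'xyz': array([ 1.09166712, -0.51250619,  1.46735524]), 'attitude': array([-0.24255663,  0.89386329,  0.362852  , -0.10253355])}
rack 0.81 [289.0, 178.8, 85.7, 65.8] 332 214
rack 0.45 [297.2, 197.4, 55.4, 31.8] 333 205
wrench_mid 0.75 [340.6, 114.5, 41.1,
[... 992 characters left out ...]
3,  0.73745553, -0.07333255])}
rack 0.86 [185.5, 165.8, 83.3, 44.8] 224 192
wrench_mid 0.85 [213.7, 190.2, 52.6, 10.7] 241 195
wrench_mid 0.79 [185.7, 290.1, 43.1, 36.9] 205 310
wrench_mid 0.73 [84.7, 251.0, 51.5, 23.8] 113 262
drawer 0.83 [343.1, 166.6, 48.0, 84.0] 367 208
press_plate 0.67 [195.8, 187.4, 68.1, 14.5] 215 192
ledge 0.9 [181.9, 164.2, 88.5, 42.5] 224 192
headlamp 0.62 [185.4, 165.8, 20.6, 16.7] 195 173
jar 0.81 [275.9, 113.0, 25.7, 29.2] 290 126
carabiner 0.74 [288.1, 171.4, 16.7, 30.4] 297 188
wedge 0.71 [296.7, 238.3, 15.9, 25.1] 304 252
screwdriver 0.57 [160.0, 193.3, 12.7, 34.1] 166 210
mug 0.68 [425.3, 167.2, 33.1, 38.5] 441 189
mug 0.38 [347.3, 164.2, 41.0, 88.4] 367 208
```

Run:
```python
import cv2, numpy as np
t=cv2.imread("pics/top0.png");s=cv2.imread("pics/scene0.png")
cv2.imwrite("pics/a.png",cv2.resize(t[100:340,70:470],None,fx=2,fy=2,interpolation=3))
a=cv2.resize(t[155:225,165:285],(800,467),interpolation=3)
cv2.imwrite("pics/b.png",a)
cv2.imwrite("pics/c.png",cv2.resize(s[100:260,250:400],None,fx=3.7,fy=3.7,interpolation=3))
```

```text
(no output)
```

View pics/a.png

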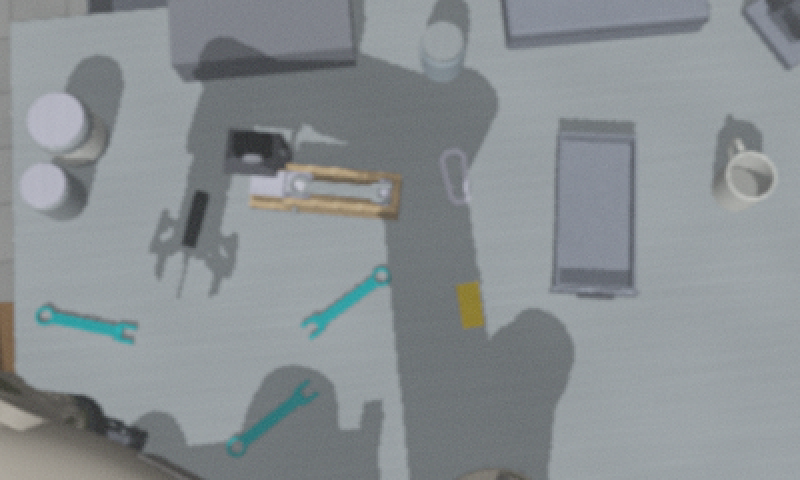

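View pics/b.png

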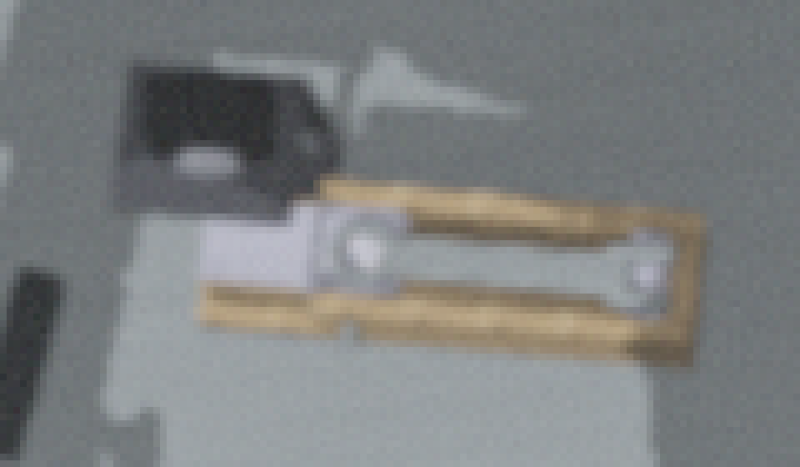

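View pics/c.png

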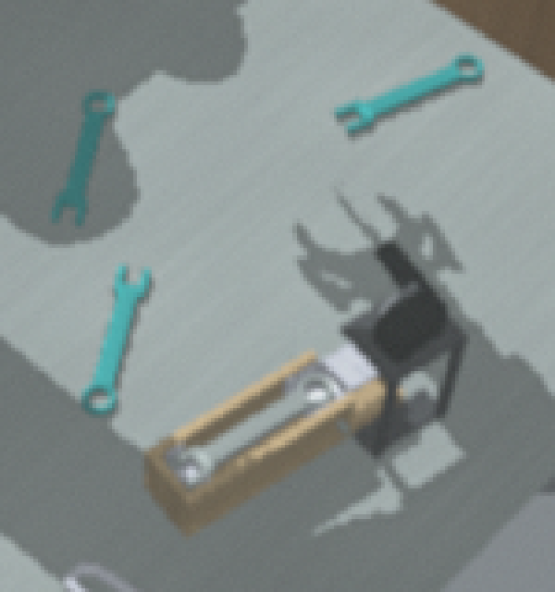

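The meant wrench is the bare steel one in the rack (top image ~(241,195)). The three teal ones at top (105,262), (241,250) and (205,310) are loose painted look-alikes on the bench. The crop confirms this: silver wrench, ring towards the press plate and ledge. The headlamp sits on the ledge at (195,173), and the drawer centre is at (367,208).

```bash
cat > h.py <<'E'
from workcell import *
import numpy as np, cv2
from scipy.optimize import least_squares
from scipy.spatial.transform import Rotation as R
def q2R(q): return R.from_quat([q[1],q[2],q[3],q[0]])
def proj(ci,P):
    P=np.atleast_2d(P); c=q2R(ci["attitude"]).inv().apply(P-ci["xyz"]); p=c@ci["K"].T; return p[:,:2]/p[:,2:]
def place(p,P):  # p=x,y,yaw
    return R.from_euler('z',p[2]).apply(np.atleast_2d(P))+[p[0],p[1],0]
def fit(obs,p0):
    f=lambda p: np.concatenate([(proj(ci,place(p,np.array(P)/1000.))-uv).ravel() for ci,P,uv in obs])
    r=least_squares(f,p0,loss="soft_l1"); return r.x, r.fun.reshape(-1,2)
E
python3 - <<'E'
from h import *
T=camera_info("top");S=camera_info("scene")
print(q2R(T["attitude"]).as_matrix().round(2))
b=lambda u,v:np.array([165+u/6.667,155+v/6.667])
a=lambda u,v:np.array([70+u/2,100+v/2])
c=lambda u,v:np.array([250+u/3.7,100+v/3.7])
obs=[(T,[33,-124,64],b(706,214)),(T,[-33,-124,64],b(692,345)),(T,[33,62,64],b(320,180)),(T,[-6,65,129],b(288,222)),(T,[-6,149,129],b(118,212)),(T,[66,149,129],b(132,65)),(T,[0,43,57],b(365,248)),
(S,[33,-124,64],c(190,500)),(S,[-33,-124,64],c(147,455)),(S,[33,-124,0],c(190,533))]
p,r=fit(obs,[.25,.3,0]); print("rack",p.round(4)); print(r.round(1))
obs=[(T,[130,65,40],a(558,133)),(T,[130,-65,40],a(635,133)),(T,[-130,70,44],a(552,290)),(T,[-130,-70,44],a(637,293))]
p,r=fit(obs,[.2,-.2,0]); print("drawer",p.round(4)); print(r.round(1))
i=camera_info("wrist"); s=get_state(); A=q2R(s["orientation"]); 
print("wristcam in tool",A.inv().apply(i["xyz"]-s["tcp_pos"]),(A.inv()*q2R(i["attitude"])).as_matrix().round(2),i["K"][0,0])
try: 
  import workcell; print([x for x in dir(workcell) if x[0]!='_']); print("gpo",workcell.grip_point_offset)
except Exception as e: print(e)
E
```

```text
[[-0.1  -0.97  0.2 ]
 [-1.    0.1  -0.02]
 [-0.   -0.2  -0.98]]
rack [ 0.5803  0.2179 -0.1718]
[[-0.6 -1.3]
 [-0.1 -1.2]
 [ 0.5 -0.1]
 [ 0.1  0.2]
 [-1.1 -0.1]
 [-0.6 -0.2]
 [-1.2  0.4]
 [-1.1  0.6]
 [-1.8 -1.7]
 [-1.7  1.1]]
drawer [ 0.4989 -0.2211 -0.144 ]
[[-0.4  0.3]
 [ 0.2  2. ]
 [-0.4 -0.9]
 [ 0.7 -0.5]]
wristcam in tool [ 0.06608155 -0.00088647 -0.17801213] [[ 0.   -0.96 -0.26]
 [ 1.    0.    0.  ]
 [-0.   -0.26  0.96]] 329.8031740591109
['MotionError', 'camera_info', 'get_state', 'grip_point_offset', 'hand_in', 'read_camera', 'silhouettes']
gpo 0.0187
```

```bash
cat >> h.py <<'E'
RACK=np.array([.5803,.2179,-.1718]); DRAW=np.array([.4989,-.2211,-.144])
def toolR(frame,z,x):
    z=np.array(z,float);z/=np.linalg.norm(z);x=np.array(x,float);x-=z*(x@z);x/=np.linalg.norm(x)
    return R.from_euler('z',frame[2])*R.from_matrix(np.c_[x,np.cross(z,x),z])
def go(pos,Rt,name=""):
    s=get_state(); A=q2R(s["orientation"]); d=A.inv().apply(np.ravel(pos)-s["tcp_pos"])*100; w=(A.inv()*Rt).as_rotvec(degrees=True)
    print(name,"shift cm",d.round(2),"turn",w.round(1),"rows",max(np.linalg.norm(d)/4.17,np.linalg.norm(w)/7.16).round(1))
def pressR(th=38):
    t=np.radians(th); return toolR(RACK,[np.sin(t),0,-np.cos(t)],[-1,0,0])
E
python3 - <<'E'
from h import *
go(place(RACK,[-.090,.104,.17]),pressR(),"pre")
print(place(RACK,[-.090,.104,.17]))
E
```

```text
pre shift cm [-33.04  -6.22   2.52] turn [ -4.6 -37.8 -13.5] rows 8.1
[[0.50940436 0.33575503 0.17      ]]
```

>>> send_rows(
  series=[-33, -6.2, 2.5, -4.6, -37.8, -13.5, 0, -33, -6.2, 2.5, -4.6, -37.8, -13.5, 0, -33, -6.2, 2.5, -4.6, -37.8, -13.5, 0, -33, -6.2, 2.5, -4.6, -37.8, -13.5, 0, -33, -6.2, 2.5, -4.6, -37.8, -13.5, 0, -33, -6.2, 2.5, -4.6, -37.8, -13.5, 0, -33, -6.2, 2.5, -4.6, -37.8, -13.5, 0, -33, -6.2, 2.5, -4.6, -37.8, -13.5, 0, -33, -6.2, 2.5, -4.6, -37.8, -13.5, 0, -33, -6.2, 2.5, -4.6, -37.8, -13.5, 0],
  newtons=60,
)

```text
clock: 2.03
tcp_pos: [0.5105, 0.3337, 0.1701]
orientation: [0.324, 0.083, 0.942, -0.029]
wrist_force: [-0.5, -0.3, -0.6]
finger_gap: 0.0005
```

Run:
```python
from h import *
s=get_state();print(s["clock"],s["tcp_pos"],s["wrist_force"],s["joint_pos"].round(2))
go(place(RACK,[-.090,.104,.17]),pressR(),"pre")
im=read_camera("wrist");i=camera_info("wrist")
np.savez("w1.npz",**i)
K=[("wall -y+x",33,-124,64),("wall+x62",33,62,64),("wall-x62",-33,62,64),("ledge a",-6,65,123),("ledge b",-6,149,123),("plate1",-20,74,58),("plate2",-20,124,58),("plate3",20,74,58),("wr",0,-25,57),("low",-33,125,20)]
for n,*P in K:
    uv=proj(i,place(RACK,np.array(P)/1000.))[0]; print(n,uv.round())
    if 0<uv[0]<560 and 0<uv[1]<420: cv2.circle(im,tuple(int(v) for v in uv),3,(0,0,255),1)
cv2.imwrite("pics/w1.png",cv2.resize(im,(800,600)))
```

```text
2.0333 [0.51048757 0.33366816 0.17011763] [-0.4635872  -0.31899739 -0.64132583] [ 0.71  0.09 -0.52  0.5  -0.5   0.77]
pre shift cm [ 0.12  0.19 -0.08] turn [-0.2 -0.  -0.2] rows 0.1
wall -y+x [ 63. 213.]
wall+x62 [238. 213.]
wall-x62 [231. 171.]
ledge a [232. 242.]
ledge b [330. 242.]
plate1 [246. 175.]
plate2 [298. 175.]
plate3 [248. 201.]
wr [148. 188.]
low [299. 138.]
```

View pics/w1.png

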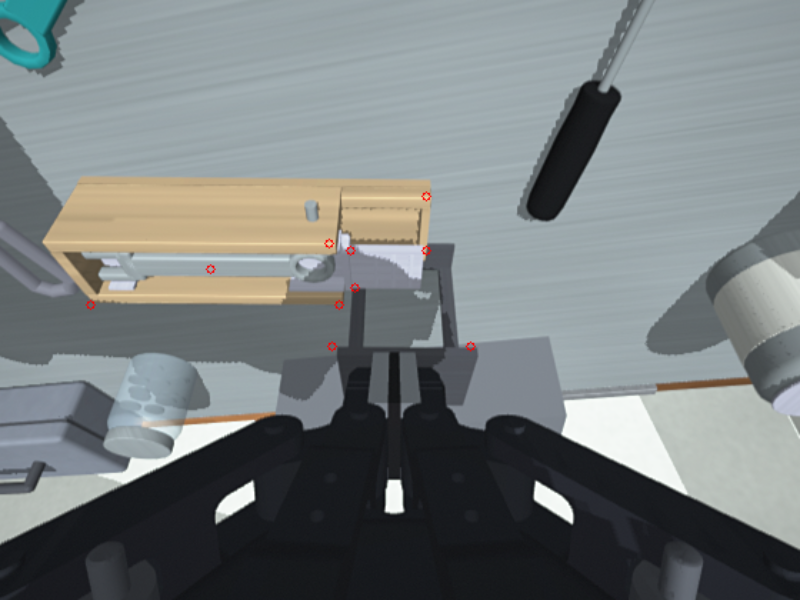

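The picture shows the rack with the ledge front edge at about (338..478, 348) in the viewed image. My marks sit 5–8 px too far left, so I'll refit.

Run:
```python
from h import *
W=dict(np.load("w1.npz"));T=camera_info("top")
b=lambda u,v:np.array([165+u/6.667,155+v/6.667]); v=lambda x,y:np.array([x*.7,y*.7])
obs=[(W,[33,-124,64],v(90,304)),(W,[33,62,64],v(344,305)),(W,[-33,62,64],v(339,242)),(W,[-6,65,123],v(338,348)),(W,[-6,149,123],v(478,348)),(W,[-33,-124,64],v(45,241)),(W,[-33,125,20],v(431,192)),
(T,[33,-124,64],b(706,214)),(T,[-33,-124,64],b(692,345)),(T,[33,62,64],b(320,180)),(T,[-6,65,129],b(288,222)),(T,[-6,149,129],b(118,212))]
p,r=fit(obs,RACK); print(p.round(4)); print(r.round(1).tolist())
print(fit(obs[:7],RACK)[0].round(4))
open("h.py","a").write(f"RACK=np.array({p.round(4).tolist()})\n")
import h; from importlib import reload; reload(h); from h import *
for P in [(-.008,.104,.062),(-.008,.104,.034)]: go(place(RACK,P),pressR(),P)
```

```text
[ 0.5799  0.2217 -0.184 ]
[[1.9, -0.8], [-0.0, -0.3], [-1.9, 1.0], [0.0, -1.3], [-0.7, -0.8], [-3.4, 0.1], [1.0, 3.8], [-1.7, -0.6], [-1.4, -0.5], [-0.5, -0.1], [-1.1, 0.2], [-2.3, -0.5]]
[ 0.5801  0.222  -0.1835]
(-0.008, 0.104, 0.062) shift cm [ 0.18  0.49 13.56] turn [ 0.3 -0.   0.5] rows 3.3
(-0.008, 0.104, 0.034) shift cm [ 1.91  0.49 15.77] turn [ 0.3 -0.   0.5] rows 3.8
```

>>> send_rows(
  series=[0.2, 0.5, 3, 0, 0, 0.5, 0, 0.2, 0.5, 6, 0, 0, 0.5, 0, 0.2, 0.5, 9, 0, 0, 0.5, 0, 0.2, 0.5, 11.5, 0, 0, 0.5, 0, 0.2, 0.5, 13, 0, 0, 0.5, 0, 0.2, 0.5, 13, 0, 0, 0.5, 0, 0.2, 0.5, 13, 0, 0, 0.5, 0],
)

```text
clock: 2.67
tcp_pos: [0.586, 0.3282, 0.0655]
orientation: [0.323, 0.084, 0.942, -0.027]
wrist_force: [-0.4, -0.2, -0.4]
finger_gap: 0.0001
```

>>> send_rows(
  series=[0.3, 0, 0.39, 0, 0, 0, 0, 0.6, 0, 0.78, 0, 0, 0, 0, 0.9, 0, 1.17, 0, 0, 0, 0, 1.0, 0, 1.3, 0, 0, 0, 0, 1.0, 0, 1.3, 0, 0, 0, 0],
)

```text
clock: 3.08
tcp_pos: [0.5867, 0.3276, 0.0497]
orientation: [0.324, 0.085, 0.942, -0.027]
wrist_force: [1.2, -0.2, -0.3]
finger_gap: -0.0002
```

>>> send_rows(
  series=[0.3, 0, 0.39, 0, 0, 0, 0, 0.6, 0, 0.78, 0, 0, 0, 0],
)

```text
clock: 3.25
tcp_pos: [0.5879, 0.3279, 0.0407]
orientation: [0.325, 0.085, 0.942, -0.026]
wrist_force: [-0.9, 0.0, 0.5]
finger_gap: 0.0001
```

Run:
```python
from h import *
s=get_state();print(s["clock"],s["tcp_pos"],s["wrist_force"])
print(R.from_euler('z',-RACK[2]).apply(s["tcp_pos"]-[RACK[0],RACK[1],0]))
im=read_camera("wrist"); t=read_camera("top")
cv2.imwrite("pics/w2.png",np.hstack([cv2.resize(im[80:340,20:380],(480,347)),cv2.resize(t[150:230,160:280],(320,213)).__class__(cv2.copyMakeBorder(cv2.resize(t[150:230,160:280],(320,213)),0,134,0,0,0).shape,np.uint8) if 0 else cv2.copyMakeBorder(cv2.resize(t[150:230,160:280],(320,213)),0,134,0,0,0)]))
```

```text
3.25 [0.5878707  0.32794184 0.04074107] [-0.86196635  0.03387649  0.47013077]
[-0.01160223  0.10590679  0.04074107]
```

View pics/w2.png

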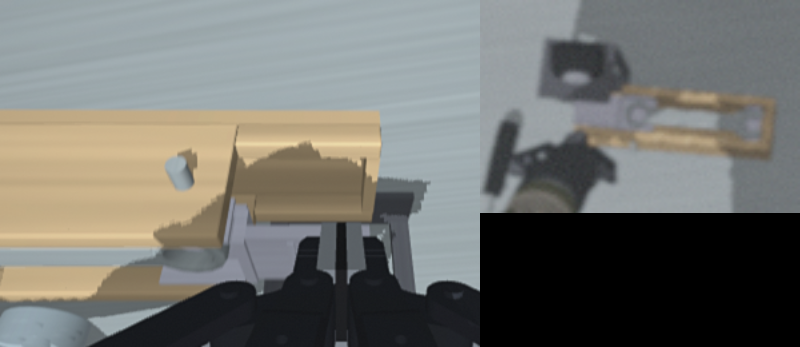

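Run:
```python
from h import *
i=camera_info("wrist");s=get_state()
def rk(y,z,a):
    y-=45;z-=40;c,sn=np.cos(a),np.sin(a);return 45+y*c+z*sn,40-y*sn+z*c
crop=lambda uv:((uv-[20,80])*[480/360,347/260]).round()
for a in (0,.2,.3,.6):
    print(a,[crop(proj(i,place(RACK,[x/1000,*(np.array(rk(y,z,a))/1000)]))[0]).tolist() for x,y,z in [(-20,74,58),(-20,124,58),(20,74,58),(20,124,58),(0,43,57),(0,-8,57)]])
print("tcp",crop(proj(i,s["tcp_pos"])[0]))
for P in [(-33,62,64),(-33,125,20),(-23,125,20),(-23,62,20)]: print(P,crop(proj(i,place(RACK,np.array(P)/1000.))[0]))
```

```text
0 [[264.0, 243.0], [392.0, 243.0], [275.0, 283.0], [383.0, 283.0], [198.0, 263.0], [78.0, 263.0]]
0.2 [[273.0, 229.0], [394.0, 208.0], [283.0, 271.0], [385.0, 251.0], [206.0, 263.0], [80.0, 286.0]]
0.3 [[276.0, 222.0], [392.0, 191.0], [286.0, 264.0], [384.0, 237.0], [210.0, 262.0], [83.0, 297.0]]
0.6 [[281.0, 201.0], [376.0, 148.0], [289.0, 245.0], [371.0, 197.0], [222.0, 259.0], [102.0, 327.0]]
tcp [342. 211.]
(-33, 62, 64) [224. 241.]
(-33, 125, 20) [391. 147.]
(-23, 125, 20) [388. 161.]
(-23, 62, 20) [244. 161.]
```

Run:
```python
from h import *
im=read_camera("wrist"); sc=read_camera("scene")
A=cv2.resize(im[180:300,180:340],(560,420),interpolation=3); B=cv2.resize(sc[170:250,285:385],(240,192),interpolation=3)
cv2.imwrite("pics/w3.png",np.hstack([A,cv2.copyMakeBorder(B,0,228,0,0,0)]))
```

```text
(no output)
```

View pics/w3.png

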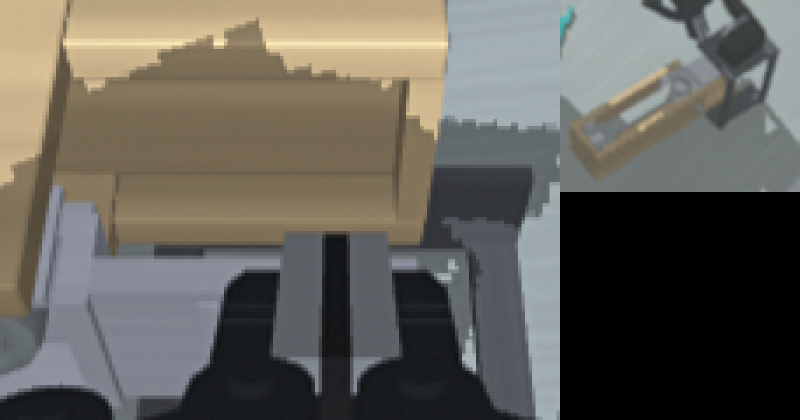

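The plate is still level (jaw end unmoved in top view) and there was no force, so the fingertips missed it on the robot side. I'll retreat along the tool axis, go about 14 mm further in, and press again while watching the force.

>>> send_rows(
  series=[0, 0, -3, 0, 0, 0, 0, 0, 0, -5, 0, 0, 0, 0, 0, 0, -5, 0, 0, 0, 0, -1.4, 0, -3.2, 0, 0, 0, 0, -2.7, 0, -1.3, 0, 0, 0, 0, -2.7, 0, -1.3, 0, 0, 0, 0],
)

```text
clock: 3.95
tcp_pos: [0.6038, 0.3247, 0.0673]
orientation: [0.326, 0.086, 0.941, -0.026]
wrist_force: [1.0, -0.2, 0.2]
finger_gap: 0.0001
```

>>> send_rows(
  series=[0.2, 0, 0.26, 0, 0, 0, 0, 0.4, 0, 0.52, 0, 0, 0, 0, 0.6, 0, 0.78, 0, 0, 0, 0],
)

```text
clock: 4.2
tcp_pos: [0.5998, 0.3249, 0.0564]
orientation: [0.324, 0.085, 0.942, -0.027]
wrist_force: [0.1, 0.3, -0.6]
finger_gap: 0.0004
```

>>> send_rows(
  series=[0.2, 0, 0.26, 0, 0, 0, 0, 0.4, 0, 0.52, 0, 0, 0, 0],
)

```text
clock: 4.37
tcp_pos: [0.6, 0.3253, 0.0502]
orientation: [0.324, 0.085, 0.942, -0.027]
wrist_force: [-0.2, -0.5, 0.3]
finger_gap: 0.0001
```

Run:
```python
from h import *
im=read_camera("wrist"); s=get_state(); print(s["wrist_force"],s["tau"].round(1))
cv2.imwrite("pics/w4.png",cv2.resize(im[170:320,160:360],(800,600),interpolation=3))
```

```text
[ 0.40651828 -0.74238633 -1.40699906] [ -0.  -46.5  27.3  -4.9  -1.3   0. ]
```

View pics/w4.png

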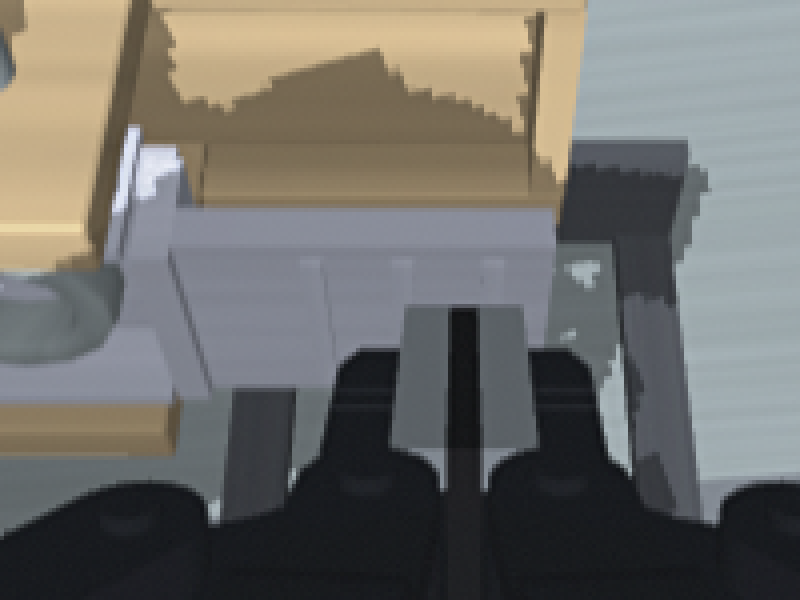

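Run:
```python
from h import *
i=camera_info("wrist");s=get_state();A=q2R(s["orientation"])
print(i["K"].round(1).tolist(), A.inv().apply(i["xyz"]-s["tcp_pos"]).round(4))
P=np.array([(-20,74,58),(-20,124,58),(-20,74,52),(-20,124,52),(20,74,58)])/1000
crop=lambda uv:((uv-[160,170])*4).round()
print(crop(proj(i,place(RACK,P))).tolist())
obs=np.array([(175,250),(555,250),(175,208),(557,208),(208,392)])/4.+[160,170]
f=lambda p:(proj(i,place(p[:3],P)+[0,0,p[3]])-obs).ravel()
r=least_squares(f,[*RACK,0]);print(r.x.round(4),r.fun.round(1))
g=lambda p:(proj({**i,"xyz":i["xyz"]+A.apply(p)},place(RACK,P))-obs).ravel()
r=least_squares(g,[0,0,0]);print("cam shift in tool",r.x.round(4),r.fun.round(1))
print("tcp",crop(proj(i,s["tcp_pos"])[0]), "rack tcp",R.from_euler('z',-RACK[2]).apply(s["tcp_pos"]-[RACK[0],RACK[1],0]).round(4))
print("tool z in rack",R.from_euler('z',-RACK[2]).apply(A.apply([0,0,1])).round(3))
```

```text
[[329.8, 0.0, 275.5], [0.0, 329.8, 207.8], [0.0, 0.0, 1.0]] [ 0.0668 -0.001  -0.1779]
[[223.0, 246.0], [617.0, 246.0], [228.0, 207.0], [614.0, 207.0], [260.0, 389.0]]
[ 0.58    0.214  -0.1961 -0.0013] [-1.2 -0.6  0.7  0.1  0.2  0.3 -0.4  1.   0.8 -0.8]
cam shift in tool [ 0.0012  0.0074 -0.0023] [-1.4 -0.3  0.6 -0.3  0.   0.5 -0.5  0.6  1.5 -0.6]
tcp [467. 273.] rack tcp [0.0005 0.1052 0.0494]
tool z in rack [ 0.614  0.007 -0.789]
```

Fingers are now over the ribbed plate (tip at (465,305) in the crop, plate cols 175–555, rows 250–390). The visible tips end about 12–15 mm short of the nominal TCP, so contact is still below. I'll continue down.

>>> send_rows(
  series=[0.2, 0, 0.26, 0, 0, 0, 0, 0.4, 0, 0.52, 0, 0, 0, 0],
)

```text
clock: 4.58
tcp_pos: [0.6008, 0.3255, 0.0443]
orientation: [0.325, 0.085, 0.942, -0.027]
wrist_force: [-0.9, 0.5, -0.4]
finger_gap: 0.0004
```

>>> send_rows(
  series=[0.2, 0, 0.26, 0, 0, 0, 0, 0.4, 0, 0.52, 0, 0, 0, 0],
)

```text
clock: 4.75
tcp_pos: [0.6007, 0.3253, 0.0374]
orientation: [0.324, 0.085, 0.942, -0.027]
wrist_force: [0.3, 0.8, 0.3]
finger_gap: 0.0002
```

>>> send_rows(
  series=[0.2, 0, 0.26, 0, 0, 0, 0, 0.4, 0, 0.52, 0, 0, 0, 0],
)

```text
clock: 4.92
tcp_pos: [0.6008, 0.3252, 0.0307]
orientation: [0.324, 0.085, 0.942, -0.027]
wrist_force: [0.1, 0.4, 0.4]
finger_gap: -0.0
```

>>> send_rows(
  series=[-0.4, 0, -0.5, 0, 0, 0, 0, -1.7, 0, 0.6, 0, 0, 0, 0, -1.7, 0, 0.6, 0, 0, 0, 0],
)

```text
clock: 5.17
tcp_pos: [0.621, 0.3226, 0.0389]
orientation: [0.326, 0.086, 0.941, -0.026]
wrist_force: [1.1, -1.2, 0.4]
finger_gap: 0.0004
```

>>> send_rows(
  series=[0.2, 0, 0.26, 0, 0, 0, 0, 0.4, 0, 0.52, 0, 0, 0, 0],
)

```text
clock: 5.33
tcp_pos: [0.6198, 0.323, 0.0325]
orientation: [0.326, 0.086, 0.941, -0.026]
wrist_force: [-3.5, 1.7, 9.8]
finger_gap: -0.0
```

>>> send_rows(
  series=[0.2, 0, 0.26, 0, 0, 0, 0, 0.4, 0, 0.52, 0, 0, 0, 0],
)

```text
clock: 5.5
tcp_pos: [0.6202, 0.3242, 0.0269]
orientation: [0.327, 0.085, 0.941, -0.025]
wrist_force: [-3.7, 3.0, 10.1]
finger_gap: -0.0002
```

Contact is confirmed (10 N) with the reported TCP z at about 35 mm. The real fingertips therefore sit about 38 mm behind the reported TCP, which agrees with the wrist picture, and I'll use that offset from here on. Continuing the press.

>>> send_rows(
  series=[0.2, 0, 0.26, 0, 0, 0, 0, 0.4, 0, 0.52, 0, 0, 0, 0, 0.6, 0, 0.78, 0, 0, 0, 0],
)

```text
clock: 5.75
tcp_pos: [0.6204, 0.3251, 0.0173]
orientation: [0.327, 0.085, 0.941, -0.024]
wrist_force: [-2.9, 4.1, 9.2]
finger_gap: -0.0004
```

>>> send_rows(
  series=[0.2, 0, 0.26, 0, 0, 0, 0, 0.4, 0, 0.52, 0, 0, 0, 0, 0.6, 0, 0.78, 0, 0, 0, 0],
)

```text
clock: 6.0
tcp_pos: [0.6203, 0.3247, 0.0073]
orientation: [0.327, 0.085, 0.941, -0.025]
wrist_force: [-1.5, 2.0, 9.5]
finger_gap: 0.0
```

>>> send_rows(
  series=[0.15, 0, 0.2, 0, 0, 0, 0, 0.3, 0, 0.39, 0, 0, 0, 0],
)

```text
clock: 6.17
tcp_pos: [0.6201, 0.3239, 0.0019]
orientation: [0.327, 0.085, 0.941, -0.025]
wrist_force: [-2.0, 0.5, 9.0]
finger_gap: -0.0001
```

>>> send_rows(
  series=[0.12, 0, 0.16, 0, 0, 0, 0, 0.24, 0, 0.32, 0, 0, 0, 0],
)

```text
clock: 6.33
tcp_pos: [0.6201, 0.3235, -0.0021]
orientation: [0.327, 0.085, 0.941, -0.026]
wrist_force: [-3.6, 0.8, 12.7]
finger_gap: 0.0001
```

>>> send_rows(
  series=[0.12, 0, 0.16, 0, 0, 0, 0, 0.12, 0, 0.16, 0, 0, 0, 0],
)

```text
clock: 6.5
tcp_pos: [0.6211, 0.3245, -0.0029]
orientation: [0.328, 0.086, 0.941, -0.025]
wrist_force: [-2.4, 1.5, 11.2]
finger_gap: -0.0002
```

>>> send_rows(
  series=[0.12, 0, 0.16, 0, 0, 0, 0, 0.24, 0, 0.32, 0, 0, 0, 0],
)

```text
clock: 6.67
tcp_pos: [0.6228, 0.3258, -0.0045]
orientation: [0.33, 0.086, 0.94, -0.024]
wrist_force: [-6.3, 4.1, 21.5]
finger_gap: 0.0002
```

>>> send_rows(
  series=[0.12, 0, 0.16, 0, 0, 0, 0, 0.12, 0, 0.16, 0, 0, 0, 0],
)

```text
clock: 6.83
tcp_pos: [0.6239, 0.3268, -0.0053]
orientation: [0.331, 0.086, 0.94, -0.023]
wrist_force: [-3.9, 4.6, 20.5]
finger_gap: 0.0
```

>>> send_rows(
  series=[0.15, 0, 0.2, 0, 0, 0, 0, 0.15, 0, 0.2, 0, 0, 0, 0],
)

```text
clock: 7.0
tcp_pos: [0.6248, 0.3269, -0.0059]
orientation: [0.332, 0.086, 0.939, -0.023]
wrist_force: [-10.4, 1.7, 31.4]
finger_gap: -0.0001
```

Run:
```python
from h import *
def rk(y,z,a):
    y-=45;z-=40;c,sn=np.cos(a),np.sin(a);return 45+y*c+z*sn,40-y*sn+z*c
for cam in ("top","scene"):
    im=read_camera(cam);i=camera_info(cam); cv2.imwrite(f"pics/{cam}5.png",im)
    for d in silhouettes(cam,"wrench_mid")[:4]: print(cam,round(d["p"],2),np.round(d["box"]))
    for a in (0,.4,.5,.55,.6):
        P=[]
        for x,y in [(-16,-110),(16,-110),(-16,60),(16,60)]:
            yy,zz=rk(y,57,a); P.append((x/1000,yy/1000,zz/1000))
        uv=proj(i,place(RACK,P)); print(a,uv.min(0).round(),np.ptp(uv,axis=0).round())
```

```text
top 0.66 [223. 237.  40.  33.]
top 0.5 [211. 186.  40.  12.]
0 [212. 187.] [53. 14.]
0.4 [210. 187.] [47. 11.]
0.5 [210. 186.] [45. 12.]
0.55 [210. 185.] [43. 13.]
0.6 [210. 184.] [42. 13.]
scene 0.77 [271. 173.  18.  36.]
scene 0.72 [265. 254.  28.  21.]
scene 0.48 [264. 123.  17.  37.]
scene 0.48 [346. 111.  33.  20.]
0 [295. 197.] [47. 32.]
0.4 [300. 198.] [43. 20.]
0.5 [303. 198.] [41. 16.]
0.55 [304. 198.] [40. 14.]
0.6 [305. 198.] [38. 12.]
```

Force doubled at the stop (31 N) and the wrench's top-view length fits 0.6 rad. Backing out along the tool axis.

>>> send_rows(
  series=[-0.2, 0, -0.3, 0, 0, 0, 0, -0.2, 0, -3, 0, 0, 0, 0, -0.2, 0, -6, 0, 0, 0, 0, -0.2, 0, -9, 0, 0, 0, 0, -0.2, 0, -13, 0, 0, 0, 0, -0.2, 0, -17, 0, 0, 0, 0, -0.2, 0, -20, 0, 0, 0, 0, -0.2, 0, -20, 0, 0, 0, 0],
)

```text
clock: 7.87
tcp_pos: [0.4979, 0.3458, 0.1494]
orientation: [0.327, 0.084, 0.941, -0.024]
wrist_force: [-0.0, 0.5, 0.7]
finger_gap: -0.0
```

```bash
cat >> h.py <<'E'
TIP=.038
def rk(y,z,a):
    y-=45;z-=40;c,sn=np.cos(a),np.sin(a);return 45+y*c+z*sn,40-y*sn+z*c
def graspR(t=.5): return toolR(RACK,[0,-np.sin(t),-np.cos(t)],[0,-1,0])
E
python3 - <<'E'
from h import *
s=get_state();print(s["clock"],s["tcp_pos"],s["wrist_force"],s["joint_pos"].round(2))
# wrench point 28 toward jaw
y,z=rk(-25-28,52.5,.6); print(y,z)
Rg=graspR(); zt=Rg.apply([0,0,1])
P=place(RACK,[0,y/1000,z/1000])[0]
# hover: tip 100mm back from wrench centre
go(P-zt*.10+zt*TIP,Rg,"hover"); print(P)
E
```

```text
7.8667 [0.49787325 0.34576301 0.14935516] [-0.00638654  0.45749104  0.68756722] [ 0.75  0.11 -0.56  0.45 -0.51  0.81]
-28.824859343710532 105.65165757908444
hover shift cm [ -8.78 -10.68   5.41] turn [ -7.4  52.6 -93.6] rows 15.0
[0.5746261  0.19336171 0.10565166]
```

Run:
```python
from h import *
y,z=rk(-25-28,52.5,.6); Rg=graspR(); zt=Rg.apply([0,0,1]); P=place(RACK,[0,y/1000,z/1000])[0]
go(P-zt*.13+zt*TIP+[-.03,0,.08],Rg,"high")
```

```text
high shift cm [-13.04  -9.66  -4.75] turn [ -7.4  52.6 -93.6] rows 15.0
```

>>> send_rows(
  series=[-4, 0, -6, -0.5, 3.5, -6.2, 0, -8, -3, -6, -1, 7, -12.4, 0, -13, -9.7, -4.8, -1.5, 10.5, -18.7, 0.5, -13, -9.7, -4.8, -2, 14, -24.9, 0.5, -13, -9.7, -4.8, -2.5, 17.5, -31.2, 0.5, -13, -9.7, -4.8, -3, 21, -37.4, 0.5, -13, -9.7, -4.8, -3.4, 24.5, -43.6, 0.5, -13, -9.7, -4.8, -4, 28, -49.9, 0.5, -13, -9.7, -4.8, -4.4, 31.5, -56.1, 0.5, -13, -9.7, -4.8, -4.9, 35, -62.4, 0.5],
)

```text
clock: 8.7
tcp_pos: [0.5534, 0.2335, 0.2604]
orientation: [-0.016, -0.416, 0.901, -0.125]
wrist_force: [0.1, 0.1, -0.2]
finger_gap: 0.0425
```

Run:
```python
from h import *
s=get_state();print(s["clock"],s["tcp_pos"],s["joint_pos"].round(2),s["finger_gap"])
y,z=rk(-25-28,52.5,.6); Rg=graspR(); zt=Rg.apply([0,0,1]); P=place(RACK,[0,y/1000,z/1000])[0]
go(P-zt*.13+zt*TIP+[0,0,.05],Rg,"high")
```

```text
8.7 [0.55336812 0.23348477 0.26040964] [ 0.41  0.4   0.3   1.5  -0.25 -0.46] 0.04251320614403047
high shift cm [-2.48 -1.5   2.47] turn [ -2.3  17.2 -31.4] rows 5.0
```

>>> send_rows(
  series=[-2.5, -1.5, 2.5, -2.3, 17.2, -31.4, 0.6, -2.5, -1.5, 2.5, -2.3, 17.2, -31.4, 0.6, -2.5, -1.5, 2.5, -2.3, 17.2, -31.4, 0.6, -2.5, -1.5, 2.5, -2.3, 17.2, -31.4, 0.6, -2.5, -1.5, 2.5, -2.3, 17.2, -31.4, 0.6, -2.5, -1.5, 2.5, -2.3, 17.2, -31.4, 0.6, -2.5, -1.5, 2.5, -2.3, 17.2, -31.4, 0.6],
)

```text
clock: 9.28
tcp_pos: [0.5827, 0.2382, 0.2331]
orientation: [-0.19, -0.618, 0.747, -0.157]
wrist_force: [-0.0, 0.0, 0.3]
finger_gap: 0.051
```

Run:
```python
from h import *
s=get_state();print(s["clock"],s["tcp_pos"],s["joint_pos"].round(2),s["finger_gap"])
im=read_camera("wrist");i=camera_info("wrist");np.savez("w5.npz",**i)
for l in ["wrench_mid"]:
    for d in silhouettes("wrist",l)[:3]: print(l,round(d["p"],2),np.round(d["box"]))
for yy in (-110,-75,-53,-25,25,60):
    y,z=rk(yy,57,.6)
    for x in (-10,10):
        uv=proj(i,place(RACK,[x/1000,y/1000,z/1000]))[0]; print(yy,x,uv.round(),end=" ")
        if 0<uv[0]<560 and 0<uv[1]<420: cv2.circle(im,tuple(int(v) for v in uv),3,(0,0,255),1)
cv2.imwrite("pics/w5.png",cv2.resize(im,(800,600)))
y,z=rk(-25-28,52.5,.6); Rg=graspR(); zt=Rg.apply([0,0,1]); P=place(RACK,[0,y/1000,z/1000])[0]
go(P-zt*.10+zt*TIP,Rg,"hover");
```

```text
9.2833 [0.58274693 0.23815304 0.23313258] [ 0.46  0.77  0.77  1.89 -0.39 -0.85] 0.050982366871365085
wrench_mid 0.73 [359. 157. 106. 106.]
wrench_mid 0.7 [257. 155.  35. 152.]
wrench_mid 0.69 [517. 232.  41.  50.]
-110 -10 [287. 155.] -110 10 [265. 155.] -75 -10 [287. 191.] -75 10 [265. 192.] -53 -10 [286. 213.] -53 10 [266. 213.] -25 -10 [286. 239.] -25 10 [266. 239.] 25 -10 [286. 281.] 25 10 [267. 281.] 60 -10 [286. 308.] 60 10 [267. 308.] hover shift cm [-2.32  0.01  7.44] turn [-0.1  0.2 -0.4] rows 1.9
```

View pics/w5.png

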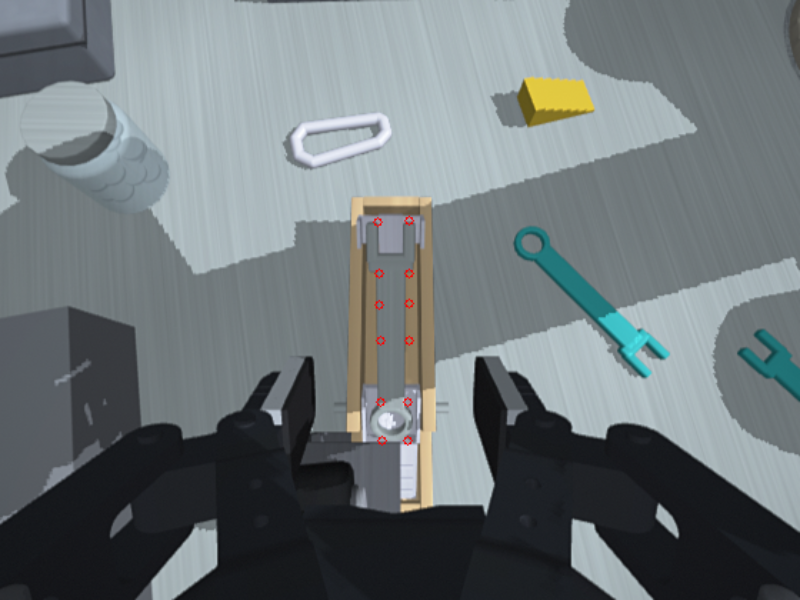

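The wrench is clearly tipped up: jaw end at (390,235), ring at (390,420), with my marks within ~2 mm. The headlamp and ledge are at lower left, clear of the fingers. Now descend and grasp.

Run:
```python
from h import *
y,z=rk(-25-28,52.5,.6); Rg=graspR(); zt=Rg.apply([0,0,1]); P=place(RACK,[.0015,y/1000,z/1000])[0]
go(P-zt*.06+zt*TIP,Rg,"hover"); go(P+zt*.008+zt*TIP,Rg,"grasp")
```

```text
hover shift cm [-2.3  -0.13 11.44] turn [-0.1  0.2 -0.4] rows 2.8
grasp shift cm [-2.27 -0.13 18.24] turn [-0.1  0.2 -0.4] rows 4.4
```

>>> send_rows(
  series=[-2.3, -0.1, 3, 0, 0, 0, 0.6, -2.3, -0.1, 7, 0, 0, 0, 0.6, -2.3, -0.1, 11, 0, 0, 0, 0.6, -2.3, -0.1, 14, 0, 0, 0, 0.6, -2.3, -0.1, 16, 0, 0, 0, 0.6, -2.3, -0.1, 17.5, 0, 0, 0, 0.6, -2.3, -0.1, 18.2, 0, 0, 0, 0.6, -2.3, -0.1, 18.2, 0, 0, 0, 0.6],
)

```text
clock: 10.05
tcp_pos: [0.5708, 0.1704, 0.0663]
orientation: [-0.188, -0.617, 0.747, -0.158]
wrist_force: [-0.9, 0.0, 0.8]
finger_gap: 0.0511
```

Run:
```python
from h import *
s=get_state();print(s["clock"],s["tcp_pos"],s["wrist_force"],s["finger_gap"])
im=read_camera("wrist")
cv2.imwrite("pics/w6.png",cv2.resize(im[120:420,80:480],(800,600)))
```

```text
10.05 [0.57075862 0.17035446 0.06625741] [-0.85386945  0.02012527  0.79557854] 0.05106022566656016
```

View pics/w6.png

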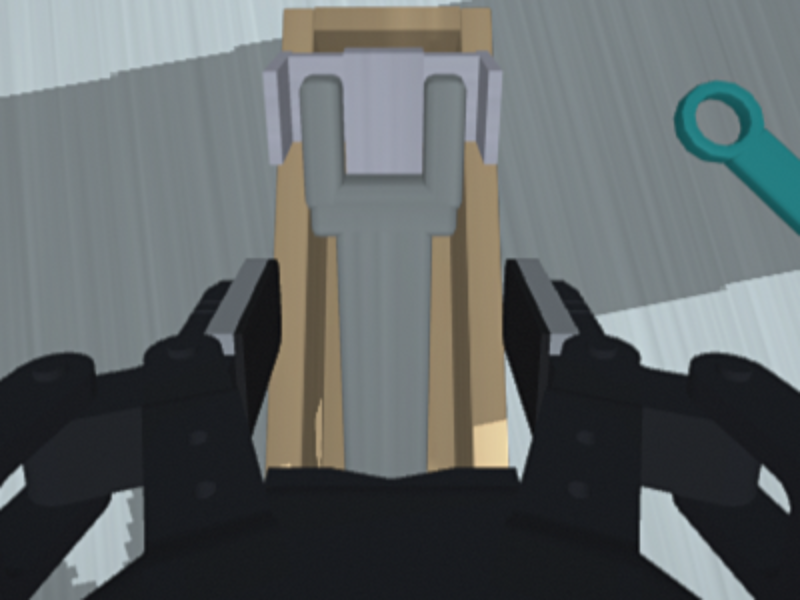

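>>> send_rows(
  series=[0, 0, 0.1, 0, 0, 0, 0.1, 0, 0, 0.1, 0, 0, 0, 0.1, 0, 0, 0.1, 0, 0, 0, 0.1, 0, 0, 0.1, 0, 0, 0, 0.1, 0, 0, 0.1, 0, 0, 0, 0.1, 0, 0, 0.1, 0, 0, 0, 0.1, 0, 0, 0.1, 0, 0, 0, 0.1, 0, 0, 0.1, 0, 0, 0, 0.1],
  newtons=90,
)

```text
clock: 10.77
tcp_pos: [0.5722, 0.1714, 0.0655]
orientation: [-0.188, -0.618, 0.747, -0.159]
wrist_force: [1.2, -1.3, 5.7]
finger_gap: 0.0174
```

>>> send_rows(
  series=[0, 0, -0.5, 0, 0, 0, 0.1, 0, 0, -1.2, 0, 0, 0, 0.1, 0, 0, -2, 0, 0, 0, 0.1, 0, 0, -3, 0, 0, 0, 0.1, 0, 0, -3, 0, 0, 0, 0.1],
)

```text
clock: 11.18
tcp_pos: [0.5748, 0.1869, 0.0925]
orientation: [-0.188, -0.619, 0.746, -0.158]
wrist_force: [0.9, -0.3, -2.9]
finger_gap: 0.0171
```

Run:
```python
from h import *
s=get_state();print(s["clock"],s["tcp_pos"],s["wrist_force"],s["ft_torque"],s["finger_gap"])
im=read_camera("wrist")
cv2.imwrite("pics/w7.png",cv2.resize(im[60:420,40:520],(800,600)))
```

```text
11.1833 [0.57478266 0.18685984 0.09252829] [ 0.90789517 -0.27550358 -2.93310743] [ 0.60419466 -0.15830442  0.00719446] 0.01712472640756801
```

View pics/w7.png

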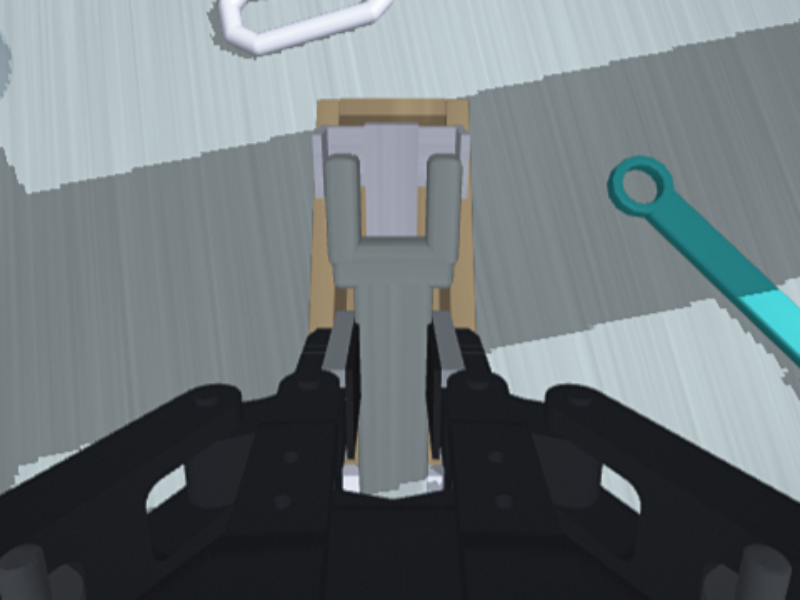

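The wrench is lifted, held by the shank (centred at (393,380)), with about 2.7 N extra weight. I'll slide it up along its own axis first so the ring clears the ledge, then raise it.

>>> send_rows(
  series=[2.5, 0, 0, 0, 0, 0, 0.1, 5, 0, -0.2, 0, 0, 0, 0.1, 8, 0, -0.5, 0, 0, 0, 0.1, 9.5, 0, -3, 0, 0, 0, 0.1, 11, 0, -6, 0, 0, 0, 0.1, 12.5, 0, -9, 0, 0, 0, 0.1, 12.5, 0, -9, 0, 0, 0, 0.1],
)

```text
clock: 11.82
tcp_pos: [0.5631, 0.1198, 0.2365]
orientation: [-0.185, -0.618, 0.748, -0.16]
wrist_force: [0.4, 0.3, -1.8]
finger_gap: 0.0172
```

```bash
cat >> h.py <<'E'
placeR=toolR(DRAW,[.0998,0,-.995],[-1,0,0])
E
python3 - <<'E'
from h import *
s=get_state();print(s["clock"],s["tcp_pos"],s["finger_gap"],s["wrist_force"],s["joint_pos"].round(2))
zt=placeR.apply([0,0,1]);
for h in (.20,.10): go(place(DRAW,[-.028,0,h])[0]+zt*.047,placeR,h)
# check drawer with networks? refine by top silhouette
read_camera("top"); d=silhouettes("top","drawer")[0]; print(d["p"],d["box"])
T=camera_info("top")
c=np.array([[x,y,z] for x,y,z in [(130,65,40),(130,-65,40),(-130,70,44),(-130,-70,44),(-130,70,0),(-130,-70,0),(130,65,0)]])/1000
uv=proj(T,place(DRAW,c)); print(uv.min(0),np.ptp(uv,axis=0))
E
```

```text
11.8167 [0.56311381 0.11982738 0.23649356] 0.017214006465275204 [ 0.4413387   0.30414275 -1.75452059] [ 0.32  0.54  0.39  1.66 -0.43 -1.01]
0.2 shift cm [26.7   2.39 23.8 ] turn [-17.8 -26.6  86.8] rows 12.9
0.1 shift cm [21.97  2.5  32.6 ] turn [-17.8 -26.6  86.8] rows 12.9
0.64 [346.1, 162.5, 46.2, 87.5]
[344.05738159 166.81109382] [45.17302666 80.8961635 ]
```

>>> send_rows(
  series=[2.7, 0.2, 1.5, -1.4, -2, 6.7, 0.1, 5.4, 0.5, 3.5, -2.7, -4.1, 13.4, 0.1, 8, 0.7, 6, -4.1, -6.1, 20, 0.1, 10.7, 1, 8.5, -5.5, -8.2, 26.7, 0.1, 13.4, 1.2, 11, -6.8, -10.2, 33.4, 0.1, 16, 1.4, 13.5, -8.2, -12.3, 40, 0.1, 18.7, 1.7, 16, -9.6, -14.3, 46.7, 0.1, 21.4, 1.9, 18.5, -11, -16.4, 53.4, 0.1, 24, 2.1, 21, -12.3, -18.4, 60, 0.1, 26.7, 2.4, 23.5, -13.7, -20.5, 66.8, 0.1],
)

```text
clock: 12.75
tcp_pos: [0.4716, -0.2174, 0.1481]
orientation: [-0.012, -0.098, 0.994, -0.043]
wrist_force: [1.0, 0.3, -2.5]
finger_gap: 0.0169
```

Run:
```python
from h import *
s=get_state();print(s["clock"],s["tcp_pos"],s["finger_gap"],s["wrist_force"],s["joint_pos"].round(2))
zt=placeR.apply([0,0,1]);
for h in (.15,): go(place(DRAW,[-.028,0,h])[0]+zt*.047,placeR,h)
```

```text
12.75 [ 0.47159101 -0.21736175  0.1480611 ] 0.01691237103668282 [ 1.0464664   0.27008103 -2.49878141] [-0.53  0.2  -0.22  1.12 -0.08 -0.73]
0.15 shift cm [-0.55  0.25  4.46] turn [-4.1 -6.7 19.8] rows 3.0
```

Aligning above the drawer, then one wrist look before lowering.

>>> send_rows(
  series=[-0.5, 0.2, 2, -1.4, -2.2, 6.6, 0.1, -0.5, 0.2, 4.4, -2.8, -4.4, 13.2, 0.1, -0.5, 0.2, 4.4, -4.1, -6.7, 19.8, 0.1, -0.5, 0.2, 4.4, -4.1, -6.7, 19.8, 0.1, -0.5, 0.2, 4.4, -4.1, -6.7, 19.8, 0.1],
)

```text
clock: 13.17
tcp_pos: [0.4752, -0.2172, 0.1046]
orientation: [0.048, 0.069, 0.996, -0.004]
wrist_force: [0.3, -0.5, -1.7]
finger_gap: 0.0175
```

Run:
```python
from h import *
s=get_state();print(s["clock"],s["tcp_pos"],s["finger_gap"],s["wrist_force"])
im=read_camera("wrist");i=camera_info("wrist");np.savez("w8.npz",**i)
t=read_camera("top");sc=read_camera("scene")
P=np.array([(-125,60,40),(-125,-60,40),(125,60,40),(125,-60,40),(-125,60,5),(-125,-60,5),(125,60,5),(125,-60,5)])/1000
for uv in proj(i,place(DRAW,P)):
    print(uv.round(),end=" ")
    if 0<uv[0]<560 and 0<uv[1]<420: cv2.circle(im,tuple(int(v) for v in uv),3,(0,0,255),1)
a=cv2.resize(im,(560,420)); b=cv2.resize(sc[230:350,150:270],(240,240),interpolation=3); c=cv2.resize(t[150:260,320:420],(164,180),interpolation=3)
b=np.vstack([b,cv2.copyMakeBorder(c,0,0,0,76,0)]); cv2.imwrite("pics/w8.png",np.hstack([a,b]))
zt=placeR.apply([0,0,1]);
for h in (.05,.0095): go(place(DRAW,[-.028,0,h])[0]+zt*.047,placeR,h)
```

```text
13.1667 [ 0.47521933 -0.21716165  0.1046378 ] 0.017519855530549473 [ 0.32484146 -0.53795899 -1.68981676]
[370.  51.] [185.  50.] [340. 351.] [209. 350.] [358.  55.] [197.  54.] [334. 325.] [216. 324.] 0.05 shift cm [ 1.24 -0.03 10.27] turn [-0.1  0.1  0.5] rows 2.5
0.0095 shift cm [ 1.65 -0.02 14.3 ] turn [-0.1  0.1  0.5] rows 3.5
```

View pics/w8.png

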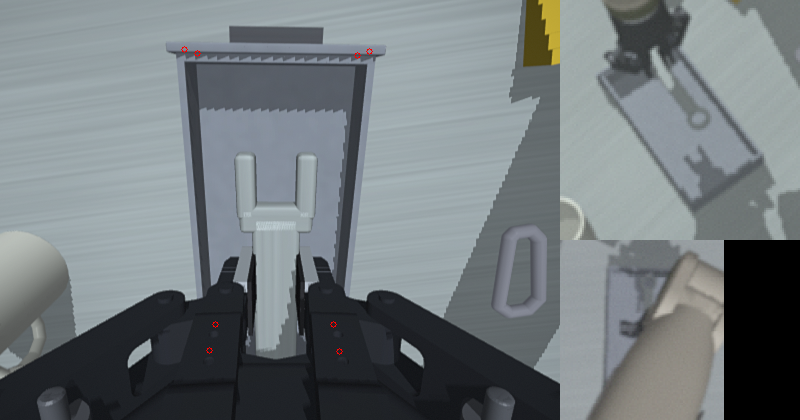

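The wrench is laterally centred over the drawer (shank col 277, inner walls 200–350). The drawer's real front edge is ~7 mm further from the robot than my marks, well within the slack. Lowering.

>>> send_rows(
  series=[0.2, 0, 3, 0, 0, 0.5, 0.1, 0.4, 0, 6, 0, 0, 0.5, 0.1, 0.6, 0, 9, 0, 0, 0.5, 0.1, 0.8, 0, 11.5, 0, 0, 0.5, 0.1, 0.9, 0, 13, 0, 0, 0.5, 0.1, 0.9, 0, 13.3, 0, 0, 0.5, 0.1, 0.9, 0, 13.3, 0, 0, 0.5, 0.1],
)

```text
clock: 13.9
tcp_pos: [0.4818, -0.2176, -0.0275]
orientation: [0.05, 0.073, 0.996, -0.004]
wrist_force: [0.8, -0.2, -1.9]
finger_gap: 0.0173
```

>>> send_rows(
  series=[0, 0, 0.2, 0, 0, 0, 0.1, 0, 0, 0.4, 0, 0, 0, 0.1, 0, 0, 0.4, 0, 0, 0, 0.1],
)

```text
clock: 14.15
tcp_pos: [0.4834, -0.2192, -0.0296]
orientation: [0.052, 0.073, 0.996, -0.005]
wrist_force: [1.2, 0.5, -2.0]
finger_gap: 0.0172
```

>>> send_rows(
  series=[0, 0, 0.15, 0, 0, 0, 0.1, 0, 0, 0.3, 0, 0, 0, 0.1, 0, 0, 0.3, 0, 0, 0, 0.1],
)

```text
clock: 14.4
tcp_pos: [0.4836, -0.2193, -0.0301]
orientation: [0.052, 0.074, 0.996, -0.005]
wrist_force: [-7.5, 4.7, 23.7]
finger_gap: 0.0171
```

>>> send_rows(
  series=[0, 0, -0.2, 0, 0, 0, 0.1, 0, 0, -0.2, 0, 0, 0, 0.1],
)

```text
clock: 14.57
tcp_pos: [0.4834, -0.2195, -0.0299]
orientation: [0.052, 0.074, 0.996, -0.005]
wrist_force: [-1.2, 0.6, 7.2]
finger_gap: 0.0176
```

Run:
```python
from h import *
s=get_state();print(s["tcp_pos"],s["wrist_force"],s["ft_torque"])
im=read_camera("wrist"); cv2.imwrite("pics/w9.png",im)
i=camera_info("wrist")
for d in silhouettes("wrist","wrench_mid")[:1]:
    m=d["pixels"]; print(d["p"],d["box"]); A=q2R(i["attitude"])
    for r in range(int(d["box"][1])+1,330,8):
        xs=np.nonzero(m[r])[0]
        if len(xs)<5: continue
        for wd in (20,32): pass
        w=xs[-1]-xs[0]+1; true=20 if w<62 else 32
        dep=i["K"][0,0]*true/1000/w; p=A.apply(np.linalg.inv(i["K"])@[xs.mean(),r,1]*dep)+i["xyz"]
        print(r,xs[0],xs[-1],w,"world",p.round(4))
```

```text
[ 0.48343236 -0.2194588  -0.02986499] [-1.24093852  0.62021208  7.16663172] [0.24713552 0.34872205 0.00848384]
0.98 [232.4, 150.7, 86.6, 207.8]
151 303 309 7 world [ 0.6011 -0.151  -0.7969]
159 234 317 84 world [ 0.4277 -0.212   0.0164]
167 235 316 82 world [ 0.4312 -0.2125  0.0145]
175 235 316 82 world [ 0.4341 -0.213   0.0156]
183 235 316 82 world [ 0.437  -0.2134  0.0167]
191 236 315 80 world [ 0.4409 -0.214   0.0148]
199 236 315 80 world [ 0.4438 -0.2144  0.016 ]
207 237 314 78 world [ 0.448 -0.215  0.014]
215 237 314 78 world [ 0.451  -0.2155  0.0152]
223 240 311 72 world [ 0.4585 -0.2166  0.006 ]
231 242 309 68 world [ 0.4655 -0.2176 -0.0005]
239 252 299 48 world [ 0.461  -0.2169  0.0169]
247 253 299 47 world [ 0.4655 -0.2174  0.0155]
255 255 296 42 world [ 0.4768 -0.2193  0.002 ]
263 256 295 40 world [ 0.4843 -0.2204 -0.0035]
271 256 295 40 world [ 0.488 -0.221 -0.002]
279 256 295 40 world [ 0.4917 -0.2215 -0.0006]
287 256 295 40 world [ 0.4954 -0.222   0.0009]
295 257 294 38 world [ 0.5043 -0.2234 -0.0049]
303 256 295 40 world [ 0.5028 -0.2231  0.0038]
311 255 296 42 world [ 0.5014 -0.2229  0.0117]
319 255 296 42 world [ 0.5049 -0.2234  0.0131]
327 255 296 42 world [ 0.5084 -0.2239  0.0144]
```

The wrench top measures about 15–16 mm high from jaw to shank (14 expected when resting on the floor), so it's flat on the drawer floor. Releasing gently, then retreating straight up.

>>> send_rows(
  series=[0, 0, -0.05, 0, 0, 0, 0.25, 0, 0, -0.05, 0, 0, 0, 0.35, 0, 0, -0.05, 0, 0, 0, 0.4, 0, 0, -0.05, 0, 0, 0, 0.4, 0, 0, -0.05, 0, 0, 0, 0.4],
  newtons=20,
)

```text
clock: 15.08
tcp_pos: [0.4827, -0.219, -0.031]
orientation: [0.051, 0.074, 0.996, -0.004]
wrist_force: [0.0, -0.2, 2.2]
finger_gap: 0.0342
```

>>> send_rows(
  series=[0, 0, -1.5, 0, 0, 0, 0.4, 0, 0, -4, 0, 0, 0, 0.4, 0, 0, -8, 0, 0, 0, 0.4, 0, 0, -12, 0, 0, 0, 0.4, 0, 0, -16, 0, 0, 0, 0.4, 0, 0, -18, 0, 0, 0, 0.4, 0, 0, -18, 0, 0, 0, 0.4],
)

```text
clock: 15.67
tcp_pos: [0.4668, -0.2176, 0.1534]
orientation: [0.054, 0.074, 0.996, -0.007]
wrist_force: [0.9, 0.5, 0.3]
finger_gap: 0.0339
```

Run:
```python
from h import *
s=get_state();print(s["clock"],s["tcp_pos"],s["wrist_force"],s["finger_gap"])
im=read_camera("wrist");sc=read_camera("scene");t=read_camera("top")
for c,l in (("wrist","wrench_mid"),("scene","rack"),("top","headlamp"),("top","jar"),("top","carabiner"),("top","wedge"),("top","screwdriver"),("scene","mug")):
    for d in silhouettes(c,l)[:1]: print(c,l,round(d["p"],2),np.round(d["box"],1))
b=cv2.resize(sc[150:360,130:390],(240,194),interpolation=3)
e=cv2.resize(t[150:230,160:280],(240,160),interpolation=3)
cv2.imwrite("pics/fin.png",np.hstack([im,cv2.copyMakeBorder(np.vstack([b,e]),0,66,0,0,0)]))
```

```text
15.6667 [ 0.46676497 -0.21760357  0.15335108] [0.94835407 0.49746933 0.33226103] 0.03393053301982498
wrist wrench_mid 0.61 [261.3 127.5  34.6 154.3]
scene rack 0.85 [290.3 186.8  83.6  54.7]
top headlamp 0.57 [186.3 166.5  16.4  14.4]
top jar 0.77 [280.  113.3  22.6  26.1]
top carabiner 0.56 [285.8 173.2  19.5  30.3]
top wedge 0.77 [293.3 238.7  21.7  25.3]
top screwdriver 0.5 [161.5 195.1  12.5  44.7]
scene mug 0.65 [134.2 330.3  35.6  36.8]
```

View pics/fin.png

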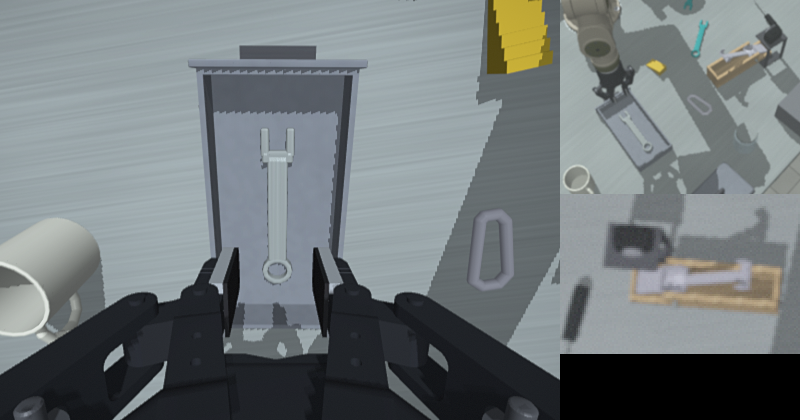

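The wrench lies flat inside the drawer (jaw (277,145), ring (277,270)). The rocker is still tipped up, the bystanders are in place and the gripper is clear of everything.

```bash
python3 -c "
from workcell import *
print(hand_in())"
```

```text
the job is handed in; nothing more can be done
None
```

The wrench is lying flat and released inside the steel drawer, and the rocker is still tipped up. I handed the job in at about 16 s on the robot's clock.

- **Press:** I came in under the ledge at a 38° slant. The first two tries missed the plate without touching it, because the real fingertips sit about 38 mm behind the reported TCP. After correcting for that, I pressed the plate down to its stop, at about 31 N. The top-view outline fitted 0.6 rad.
- **Wrench:** I gripped the shank, lifted it off the rocker, slid it clear of the ledge and carried it level to the drawer. I lowered it until it touched the floor before opening the fingers.

**Last checks:**
- Just before release the wrench top measured about 15–16 mm high, against 14 mm expected for a wrench lying on the drawer floor.
- The last picture shows the wrench flat and centred in the drawer, with the gripper above it touching nothing. The bystanders I could see look where they were.

**What disagreed:**
- The reported finger gap read 17 mm on the 20 mm shank, although the grip held.
- My drawer estimate was about 7 mm off along its length.
- The wrist camera put the press plate about 7 mm off along the rack from where my fit placed it. Neither position error mattered for the job.
- The networks' boxes for the bystanders shifted by only a few pixels. The largest change was the screwdriver's box, which grew from 34 to 45 px long. I read that as detection noise.

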